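# Turn the order wheel to the pass and ring the bell

## Robot

A 6-joint arm with a two-finger parallel gripper is mounted at the origin on the work surface. World frame = base frame: x ahead of the robot, y to its left, z up, the work surface at z = 0. Lengths are in m, angles in rad, forces in N, time in s.
With the tool pointing down it reaches from about 0.375 to 0.975 m from the base axis. Payload 3.8 kg.
Tool frame: the origin (TCP) lies on the centre line of the jaws, within the pads' length; the fingertips stand 11 mm ahead of it and the grasp point (between the pads) lies 8 mm behind it; z points along the fingers, y is the line along which they close (so a half turn about z gives the same grasp; the last joint's range is limited). The gripper opens to 85 mm and grips with 20 to 120 N. Pads are 22 mm wide; open, the fingers measure 114 mm over their backs; the gripper's body (76 mm by 85 mm) begins 54 mm behind the grasp point. The pads swing forward as they close: fully open they stand 13 mm farther back than shut.
Start: joints at [-1.366, 0.264, 1.604, -0, 1.274, -0.037], TCP at [0.162, -0.655, 0.242] pointing down, gripper open.
Joint ranges: [-2.63, 2.63], [-0.94, 2.18], [0.31, 2.57], [-1.31, 4.45], [0, 2.66], [-2.55, 2.55]. Speed limits (rad/s): [2.57, 2.57, 3.14, 3.14, 3.14, 3.14].

## Interface

Orientations are given as a rotation vector (axis times angle).
In Python, from bench import bot gives the robot as it stands. The module is installed in compiled form; this text tells all that it offers.
- The arm moves only by the tool servo_tool, never from a script. Its argument "commands" is a list that holds one entry, the list of rows, each a list of 6 numbers: the shift along the tool's x, y, z in m, then the turn, a rotation vector about the tool's x, y, z in degrees. A call has 1 to 20 rows; each row is the pose to reach, as a shift and turn from the pose commanded when the call began, along the tool's axes at that moment; what a row does not reach only later rows make up. A row lasts 1/10 s, in which the tool goes at most 50 mm and 8.59 degrees, less where a joint would pass 70% of its speed; a pose out of reach is approached as far as the arm can. A call with a gripper value outside its range is refused whole. "grip" is the finger opening in m, from 0 to 0.0854, set as the call begins (left out, the last holds). The fingers move at their own pace and stop on an object; "grip_force" is the grip in N (left out, the last holds). Time passes only in rows, so rows that repeat a pose let the fingers close. It gives the time, the measured TCP pose, the force, the opening and the grip force at its end, in the units of the state.
- bot.get_state(): the state, without advancing time (a new reading comes with each control period).
- bot.get_image(name): name is "scene" or "top" or "wrist"; returns (picture, depth): 480x640x3 uint8, blue, green, red; 480x640 float32, m along the optical axis (not along the pixel's ray), 0 where there is no reading.
- bot.camera_model(name): a dict with "camera_matrix" (3x3 intrinsics, pixels), "pose" (4x4, takes a point from camera to world coordinates); the wrist camera has in their place "tool_from_camera" (4x4, takes a point from camera to tool coordinates, whose origin is the TCP and whose axes are the flange's). Camera axes: x right, y down, z forward; pixel columns grow to the right and rows downward; lengths in m; the calibration is good to about 2 mm. A picture is of the moment at which its call begins: read the wrist's pose just before it. camera_model takes no time and is no camera call.
- bot.finish_job(): hands the job in; it is judged then, once.
The state is a dict: "clock": time; "joint_positions": joint angles; "dq": joint speeds; "effort": joint torques, N m; "position": TCP position; "tool_rot": TCP orientation; "force": force on the tool from outside, world axes, zero at the start; "ft_torque": the same for the moment, N m; "opening": finger opening in m; "finger_force": force on a finger pad.
Only numpy, scipy, OpenCV 4.12 (cv2) and the standard library are available. Lean on these libraries where they do the work, as an engineer would, in place of code of your own. Each camera call takes 0.05 s, during which the arm holds its last target. There are 200 camera calls.

## Task

Push an arm of the order wheel round with one fingertip until the arm that ends in the round disc stands over the pointed tongue of the wheel's base, and leave it standing there. Then press the counter bell's plunger down with the fingertip and let it spring back, and finish clear of everything. Only touch and push: do not pinch, lift or shove the wheel or the bell, and leave the can, jar and cup where they stand.

Things in the scene. Friction and masses are not known exactly. Their poses are not given: they have to be found in the camera images.
- wheel_base: Order wheel's base, screwed to the counter, turned any way: white plastic plate 124 mm in diameter, 8 mm thick, with an upright post (20 mm) in its middle. A flat tongue, 30 mm wide, 8 mm thick, lies on the counter and runs out along the base's +x axis to a wider arrow tip ending 185 mm from the axis. The wheel turns on the post. Origin: on the counter under the post's axis.
- hub (a point): Wheel centre, on its vertical turning axis, level with the arms' centre lines, 98 mm above the counter. Aluminium hub 48 mm across, top 114 mm up; six level arms 60 degrees apart, round bars 10 mm thick. Five end in a dark clip 20 x 14 x 12 mm (outer end 132 mm from the axis), one in a flat round disc. Below the arms it is free down to the base (8 mm up).
- disc (a point): Centre of the flat round disc, 44 mm in diameter and 6 mm thick, that ends the sixth arm: 125 mm from the turning axis, 98 mm above the counter.
- tongue_mark (a point): Point on the middle line of the fixed tongue's upper face, 125 mm from the turning axis, 8 mm above the counter: the disc's centre belongs straight above it.
- wheel (a joint): Wheel angle on its base, rad: 0 (or a whole turn, 6.283) when the disc stands over the tongue, growing counter-clockwise seen from above; starts at 0.7 to 5.58. Turns both ways without a stop. Friction of 0.08 N m (about 1 N of push at 85 mm from the axis) and slight damping keep it where it is left; no noticeable coasting after a slow push.
- bell: Counter bell, loose on the counter, 0.45 kg: black round foot 92 mm in diameter, domed steel body up to 44 mm above the counter, and a steel plunger in the middle of its top. Origin: centre of its underside.
- plunger_top (a point): Centre of the top of the bell's plunger, a round steel button 20 mm in diameter; 62 mm above the counter when up.
- plunger (a joint): How far the bell's plunger is pressed down, m: 0 up, 0.006 fully down. A spring pushes it up with 1.5 N at the top and 4.5 N fully down; the bell counts as rung when pressed 4 mm or more.
- can: Bystander: food can 74 mm in diameter, 105 mm high, upright. Origin: centre of its underside.
- sauce_jar: Bystander: amber glass jar with a white lid, 68 mm in diameter, 100 mm high, upright. Origin: centre of its underside.
- cup: Bystander: steel cup, open at the top, 76 mm across the rim, 85 mm high, upright. Origin: centre of its underside.
Mind the look-alikes: they are no part of the job. Leave any blue or green look-alike of the bell alone.

How it is judged:
By the outcome, as a careful person would: the job done as asked, in the order asked, and still so for the second after the job is handed in, with the robot touching nothing.
It also fails if it takes over 58 s, if anything falls off the work surface, if the arm or the gripper's body presses on something with over 40 N, if the wrist force passes 120 N, or if a joint passes its speed limit or range.

## Working session

There is one attempt and no reset: what is moved stays moved. The work goes in short steps, Python scripts to look and compute and a tool call to move; the robot and the scene stay as the last step left them, time stands still between calls to the robot, and variables do not carry over. Pictures are saved under pics/ and viewed, at most 10 in all, crops included, and the job is handed in when it is done.

Besides the shell and the picture viewer there is one more tool, called as name(argument=value, ...), one argument or row to a line, values as JSON. servo_tool: Moves the arm, as the interface text tells. Its arguments: {"type":"object","properties":{"commands":{"type":"array","items":{"type":"array","items":{"type":"array","items":{"type":"number"}}}},"grip":{"type":"number"},"grip_force":{"type":"number"}},"required":["commands"]}

```bash
mkdir -p pics; ls
python3 - <<'E'
from bench import bot
import cv2,numpy as np
s=bot.get_state();print(s['clock'],s['position'],s['tool_rot'],s['opening'])
for n in('top','scene'):
    p,d=bot.get_image(n);cv2.imwrite(f'pics/{n}0.png',p);np.save(f'{n}0.npy',d);m=bot.camera_model(n);print(n,np.round(m['camera_matrix'],1).tolist(),np.round(m['pose'],4).tolist())
m=bot.camera_model('wrist');print({k:np.round(v,3).tolist() for k,v in m.items() if k!='name' and not isinstance(v,str)})
E
```

```text
pics
0.0 [ 0.16150275 -0.65465351  0.24093522] [-3.11641132e+00 -3.78669015e-01  3.10304523e-04] 0.08558588354024747
top [[528.7, 0.0, 320.6], [0.0, 528.7, 240.4], [0.0, 0.0, 1.0]] [[-0.0222, -0.9887, 0.1483, 0.3773], [-0.9998, 0.0222, -0.0018, -0.009], [-0.0015, -0.1483, -0.9889, 1.4333], [0.0, 0.0, 0.0, 1.0]]
scene [[544.7, 0.0, 321.5], [0.0, 544.7, 241.7], [0.0, 0.0, 1.0]] [[0.7427, 0.4854, -0.4613, 1.2089], [0.6696, -0.5438, 0.5058, -0.6603], [-0.0053, -0.6846, -0.7289, 1.0457], [0.0, 0.0, 0.0, 1.0]]
{'camera_matrix': [[377.795, 0.0, 318.025], [0.0, 377.795, 239.591], [0.0, 0.0, 1.0]], 'tool_from_camera': [[0.001, -0.952, -0.306, 0.078], [1.0, 0.001, 0.0, 0.002], [-0.0, -0.306, 0.952, -0.132], [0.0, 0.0, 0.0, 1.0]]}
```

View pics/top0.png

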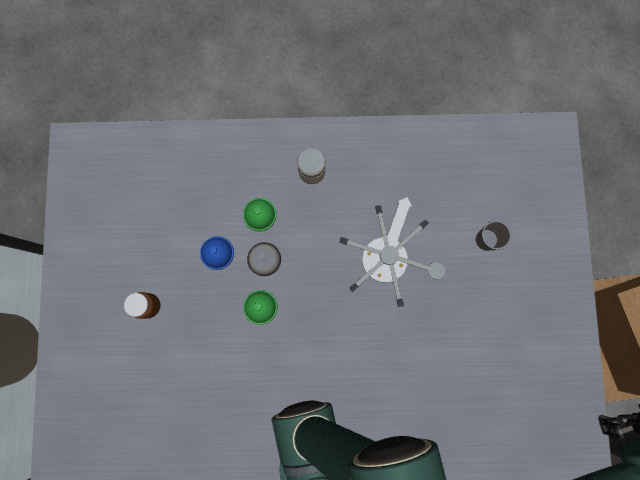

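View pics/scene0.png

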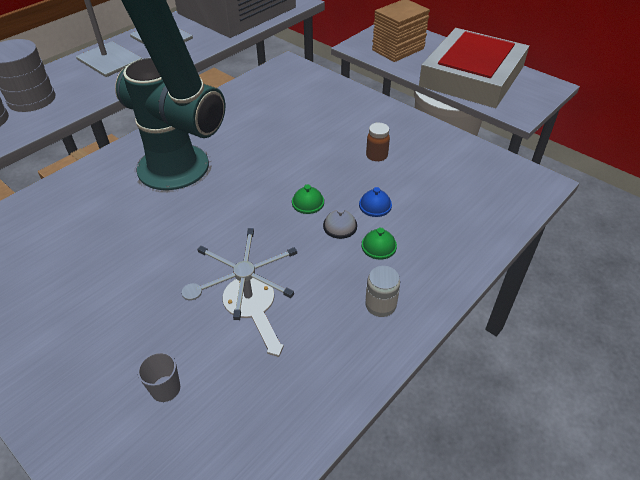

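The top view shows the wheel hub at about (389,255), its disc at (437,271) and the tongue tip at (404,200). The bell candidates are blue (217,253), green (260,214), green (261,307) and steel on a black foot (264,259). The steel one fits the description. The can is at (312,165), the jar at (142,305) and the cup at (493,236).

```bash
cat > h.py <<'E'
import numpy as np,cv2
from bench import bot
def ray(n,uv,z):
    m=bot.camera_model(n);K=m['camera_matrix'];T=np.array(m['pose'])
    d=T[:3,:3]@np.linalg.solve(K,[uv[0],uv[1],1.]);o=T[:3,3]
    return (o+d*(z-o[2])/d[2])
def cloud(n,d):
    m=bot.camera_model(n);K=np.array(m['camera_matrix']);T=np.array(m['pose'])
    v,u=np.mgrid[:480,:640];P=np.stack([(u-K[0,2])/K[0,0]*d,(v-K[1,2])/K[1,1]*d,d],-1)
    return P@T[:3,:3].T+T[:3,3]
E
python3 - <<'E'
from h import *
p=cv2.imread('pics/top0.png');X=cloud('top',np.load('top0.npy'));Z=X[...,2]
a=cv2.resize(p[170:330,190:290],None,fx=4,fy=4,interpolation=2)[:600];b=cv2.resize(p[185:335,330:455],None,fx=4,fy=4,interpolation=2)
c=np.zeros((600,800,3),np.uint8);c[:a.shape[0],:400]=a[:,:400];c[:600,400:]=np.pad(b,((0,0),(0,0),(0,0)))[:600,:400];cv2.imwrite('pics/crop.png',c)
for nm,(u,v) in dict(hub=(389,255),disc=(437,271),base=(378,272),tip=(404,203),bell=(264,259),can=(312,160),jar=(137,305),cup=(493,224)).items(): print(nm,X[v,u].round(4))
# wheel points at arm level
sel=(Z>.085)&(Z<.125)
g=np.zeros((480,640),bool);g[185:330,325:460]=1
n,l,st,ce=cv2.connectedComponentsWithStats((sel&g).astype(np.uint8));print(st.tolist(),ce.round(1).tolist())
hm=((Z>.108)&(Z<.12)&g);print('hub',hm.sum(),X[hm].mean(0))
# white low mask
w=(p.min(2)>200)&g&(Z<.03);print('white',w.sum(),X[w][:,2].mean())
q=X[w];q0=X[hm].mean(0)[:2];r=q[:,:2]-q0;R=np.hypot(*r.T);t=r[(R>.08)&(R<.15)];print('tongue ang',np.degrees(np.arctan2(*t.mean(0)[::-1])),'maxR',R.max())
xy=np.argwhere(w&False)
dm=sel&g&(np.hypot(X[...,0]-X[271,437,0],X[...,1]-X[271,437,1])<.035)
da=X[dm][:,:2]-q0;print('disc px',dm.sum(),X[dm].mean(0),np.hypot(*X[dm][:,:2].mean(0)-q0))
gb=np.zeros_like(g);gb[235:285,240:288]=1
bm=gb&(Z>.006);print('bell',bm.sum(),X[bm].mean(0),Z[bm].max(),X[gb&(Z>.053)].mean(0),(gb&(Z>.053)).sum())
E
```

```text
hub [ 0.5349 -0.183   0.1088]
disc [ 0.4928 -0.3045  0.0965]
base [ 0.5016 -0.165   0.0045]
tip [ 0.69   -0.2434  0.0083]
bell [0.5374 0.1375 0.06  ]
can [0.789  0.0064 0.1029]
jar [0.424  0.4526 0.0988]
cup [ 0.6169 -0.4672  0.0593]
[[0, 0, 640, 480, 305652], [339, 205, 106, 102, 1548]] [[319.1, 239.4], [394.2, 257.2]]
hub 174 [ 0.53420151 -0.18248611  0.11140248]
white 0 nan<stdin>:12: RuntimeWarning: Mean of empty slice.
  ret = ret.dtype.type(ret / rcount)
<stdin>:13: RuntimeWarning: Mean of empty slice.
  ret = um.true_divide(
Traceback (most recent call last):
ValueError: zero-size array to reduction operation maximum which has no identity
```

View pics/crop.png

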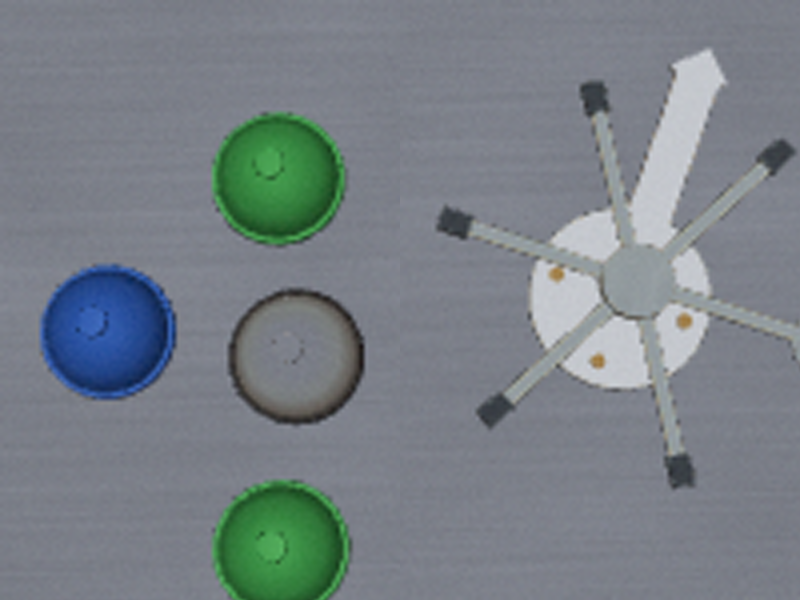

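The crop confirms the target. The grey steel bell on a black foot is the bell, with its plunger at about (262,257). The other three are coloured look-alikes.

```bash
cat >> h.py <<'E'
def wheel(n,p,d,box):
    X=cloud(n,d);Z=X[...,2];g=np.zeros((480,640),bool);g[box[1]:box[3],box[0]:box[2]]=1
    w=((p.min(2)>175)&g&(Z<.03)).astype(np.uint8)
    N,l,st,ce=cv2.connectedComponentsWithStats(w);k=1+np.argmax(st[1:,4]);w=l==k
    vu=np.argwhere(w);Q=np.array([ray(n,(u,v),.008)[:2] for v,u in vu])
    hm=(Z>.105)&(Z<.125)&g;(_,_),_=(0,0),0
    hc=np.argwhere(hm)[:,::-1].astype(np.float32);hub=np.mean([ray(n,c,.114)[:2] for c in hc],0)
    return X,g,Q,hub
def axis(Q,hub):
    r=Q-hub;R=np.hypot(*r.T);t=r[(R>.075)&(R<.145)];tip=r[R>.075]
    return np.degrees(np.arctan2(*t.mean(0)[::-1])),np.degrees(np.arctan2(*tip.mean(0)[::-1])),R.max()
E
python3 - <<'E'
from h import *
for n,box in(('top',(325,185,460,330)),('scene',(175,215,305,365))):
    p=cv2.imread(f'pics/{n}0.png');d=np.load(f'{n}0.npy')
    X,g,Q,hub=wheel(n,p,d,box)
    print(n,'hub',hub.round(4),len(Q))
    # base rim circle centre: fit circle on rim points
    for h in (hub,):print(axis(Q,h))
    h=hub
    r=Q-h;R=np.hypot(*r.T);dd=Q[R<.068];rc=cv2.minEnclosingCircle(dd.astype(np.float32));print('base disc',np.round(rc[0],4),rc[1],axis(Q,np.array(rc[0])))
    Z=X[...,2];rr=X[...,:2]-hub;RR=np.hypot(rr[...,0],rr[...,1]);A=np.degrees(np.arctan2(rr[...,1],rr[...,0]))
    arm=g&(Z>.085)&(Z<.11)&(RR>.04)&(RR<.16)
    a6=np.exp(1j*np.radians(A[arm]*6));print('arm phase mod60',np.degrees(np.angle(a6.mean()))/6,abs(a6.mean()))
    big=arm&(RR>.135);print('disc dir',A[big].mean(),RR[arm].max(),X[big].mean(0))
p=cv2.imread('pics/top0.png');X=cloud('top',np.load('top0.npy'));Z=X[...,2]
for n,px in(('top',(262.3,256.8)),):print('plunger',ray(n,px,.062))
gb=np.zeros(Z.shape,bool);gb[235:285,240:288]=1
bm=gb&(Z>.006);c=X[bm];print('bell',bm.sum(),c[:,:2].min(0),c[:,:2].max(0),(c[:,:2].min(0)+c[:,:2].max(0))/2,X[gb&(Z>.055)].mean(0),(gb&(Z>.055)).sum())
Xs=cloud('scene',np.load('scene0.npy'));gs=np.zeros(Z.shape,bool);gs[200:240,320:360]=1;k=gs&(Xs[...,2]>.055);print('scene pl',k.sum(),Xs[k].mean(0),np.argwhere(k).mean(0))
E
```

```text
top hub [ 0.5341 -0.1814] 506
(np.float64(-22.50154274636472), np.float64(-22.343983544565727), np.float64(0.18410145312594278))
base disc [ 0.5868 -0.2068] 0.017114834859967232 (np.float64(-19.996210959102942), np.float64(-19.996210959102942), np.float64(0.12573832151619901))
arm phase mod60 10.649399759590006 0.9395589717059409
disc dir -108.20498142423463 0.14739186693070871 [ 0.49025388 -0.31466478  0.09937728]
scene hub [ 0.5466 -0.1905] 1319
(np.float64(-21.83853420788929), np.float64(-21.8273020096145), np.float64(0.17275600116942197))
base disc [ 0.556  -0.1849] 0.0634264275431633 (np.float64(-26.340724668619153), np.float64(-26.050530427644027), np.float64(0.16628845739574802))
arm phase mod60 9.908274534209616 0.8580659209971867
disc dir -86.09004162351548 0.14680068160667833 [ 0.47429217 -0.27019523  0.10049788]
plunger [0.54308785 0.14172749 0.062     ]
bell 883 [ 0.37732121 -0.00899596] [0.5904397  0.20290562] [0.48388045 0.09695483] [0.50891252 0.11171217 0.35273739] 61
scene pl 43 [0.65388931 0.0092556  0.22075103] [213.18604651 340.88372093]
```

servo_tool(
  commands=[
    [[0.471,-0.285,-0.02,0,0,-27],[0.471,-0.285,-0.02,0,0,-27],[0.471,-0.285,-0.02,0,0,-27],[0.471,-0.285,-0.02,0,0,-27],[0.471,-0.285,-0.02,0,0,-27],[0.471,-0.285,-0.02,0,0,-27],[0.471,-0.285,-0.02,0,0,-27],[0.471,-0.285,-0.02,0,0,-27],[0.471,-0.285,-0.02,0,0,-27],[0.471,-0.285,-0.02,0,0,-27],[0.471,-0.285,-0.02,0,0,-27],[0.471,-0.285,-0.02,0,0,-27],[0.471,-0.285,-0.02,0,0,-27],[0.471,-0.285,-0.02,0,0,-27],[0.471,-0.285,-0.02,0,0,-27],[0.471,-0.285,-0.02,0,0,-27]],
  ],
  grip=0,
  grip_force=30,
)

```text
clock: 1.7
position: [0.5497, -0.2671, 0.2622]
tool_rot: [-2.945, -1.093, 0.001]
force: [0.6, 1.1, -0.4]
opening: -0.0
finger_force: 0.0
```

```bash
cat >> h.py <<'E'
from scipy.spatial.transform import Rotation as Ro
def wray(s,uv,z):
    m=bot.camera_model('wrist');T=np.eye(4);T[:3,:3]=Ro.from_rotvec(s['tool_rot']).as_matrix();T[:3,3]=s['position'];T=T@np.array(m['tool_from_camera'])
    d=T[:3,:3]@np.linalg.solve(m['camera_matrix'],[uv[0],uv[1],1.]);o=T[:3,3];return o+d*(z-o[2])/d[2]
def yaw(s):
    R=Ro.from_rotvec(s['tool_rot']).as_matrix();return np.degrees(np.arctan2(R[1,0],R[0,0]))
def shift(s,tgt): return Ro.from_rotvec(s['tool_rot']).as_matrix().T@(np.array(tgt)-s['position'])
E
python3 - <<'E'
from h import *
s=bot.get_state();p,d=bot.get_image('wrist');cv2.imwrite('pics/w1.png',p);np.save('w1.npy',d)
print(s['clock'],s['position'],yaw(s),s['opening'],s['force'],s['joint_positions'])
import pickle;pickle.dump({k:s[k] for k in('position','tool_rot')},open('w1.pkl','wb'))
E
```

```text
1.7 [ 0.54965995 -0.26711017  0.26218162] 40.72452071702397 -1.8219912302791796e-05 [ 0.57419712  1.14182053 -0.35749354] [-4.93003045e-01  1.32647751e-01  1.72293806e+00 -1.92012542e-04
  1.28629518e+00  3.67070257e-01]
```

View pics/w1.png

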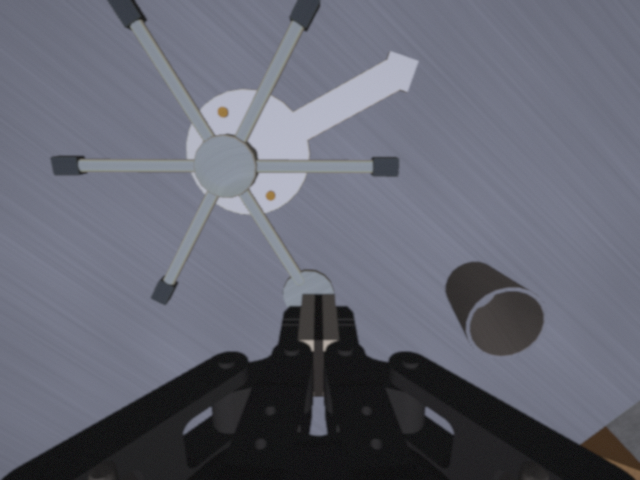

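The wrist view shows the hub at about (225,166), the disc at (307,292), the clips at (385,166), (305,13), (127,12), (67,165) and (164,290), and the tongue tip at (418,63).

Run:
```python
from h import *
import pickle
s=pickle.load(open('w1.pkl','rb'));p=cv2.imread('pics/w1.png')
hub=wray(s,(225,165),.114);print('hub',hub)
for c in((385,166),(305,13),(127,12),(67,165),(164,290),(307,292)):
    q=wray(s,c,.1)-hub;print(c,np.hypot(q[0],q[1]).round(4),np.degrees(np.arctan2(q[1],q[0])).round(1))
w=(p.min(2)>165).astype(np.uint8);w[230:]=0
w=cv2.morphologyEx(w,cv2.MORPH_OPEN,np.ones((3,3)));n,l,st,ce=cv2.connectedComponentsWithStats(w)
for i in range(1,n):
    if st[i,4]>800: print(st[i],ce[i].round())
Q=np.array([wray(s,(u,v),.008)[:2] for v,u in np.argwhere(w)])
R=np.hypot(*(Q-hub[:2]).T);B=Q[R<.066];c,r=cv2.minEnclosingCircle((B*1000).astype(np.float32));print('base',c,r)
print(axis(Q,hub[:2]),axis(Q,np.array(c)/1000))
t=Q[(R>.075)&(R<.14)];m=t.mean(0);v=np.linalg.svd(t-m)[2][0];print('tongue line',m,v,np.degrees(np.arctan2(v[1],v[0])))
for n_,px in(('top',(389.5,255)),('scene',(244,269))):print(n_,ray(n_,px,.114))
```

```text
hub [ 0.54012223 -0.18771194  0.114     ]
(385, 166) 0.1196 -50.4
(305, 13) 0.1172 10.5
(127, 12) 0.1196 72.4
(67, 165) 0.1248 131.5
(164, 290) 0.1245 -169.9
(307, 292) 0.1237 -110.9
[ 249   53  168  106 6433] [326. 110.]
[ 202   90   53   44 1402] [228. 110.]
[ 251  173   54   39 1322] [276. 188.]Traceback (most recent call last):
  File "<stdin>", line 11, in <module>
  File "h.py", line 24, in wray
    m=bot.camera_model('wrist');T=np.eye(4);T[:3,:3]=Ro.from_rotvec(s['tool_rot']).as_matrix();T[:3,3]=s['position'];T=T@np.array(m['tool_from_camera'])
ValueError: time passes only in moves, steps and waits
```

```bash
sed -i "s/bot.camera_model(/CM(/; 1,2{/bench/a import functools\nCM=functools.cache(bot.camera_model)
}" h.py
cat > m.py <<'E'
from h import *
import pickle
def an(s,p,hub,cut=230):
    w=(p.min(2)>165).astype(np.uint8);w[cut:]=0
    w=cv2.morphologyEx(w,cv2.MORPH_OPEN,np.ones((3,3)));n,l,st,ce=cv2.connectedComponentsWithStats(w)
    w=np.isin(l,[i for i in range(1,n) if st[i,4]>800])
    Q=np.array([wray(s,(u,v),.008)[:2] for v,u in np.argwhere(w)])
    R=np.hypot(*(Q-hub[:2]).T);B=Q[R<.066];c,r=cv2.minEnclosingCircle((B*1000).astype(np.float32));print('base',c,r)
    print(axis(Q,hub[:2]),axis(Q,np.array(c)/1000))
    t=Q[(R>.075)&(R<.14)];m=t.mean(0);v=np.linalg.svd(t-m,full_matrices=False)[2][0];print('tongue line',m,np.degrees(np.arctan2(v[1],v[0])))
E
python3 - <<'E'
from m import *
s=pickle.load(open('w1.pkl','rb'));p=cv2.imread('pics/w1.png')
an(s,p,wray(s,(225,165),.114))
for n_,px in(('top',(389.5,255)),('scene',(244,269))):print(n_,ray(n_,px,.114))
print(bot.get_state()['position'])
E
```

```text
base (543.3607177734375, -189.56341552734375) 62.441871643066406
(np.float64(-21.917490771145903), np.float64(-21.864262915696084), np.float64(0.1798035957510222)) (np.float64(-21.630856675896045), np.float64(-21.61922021048343), np.float64(0.1761113575656511))
tongue line [ 0.63987704 -0.22785277] 158.57160155311811
top [ 0.53420833 -0.18354341  0.114     ]
scene [ 0.54584812 -0.19196909  0.114     ]
[ 0.54981873 -0.26701326  0.26227437]
```

```bash
cat >> m.py <<'E'
def e(a): a=np.radians(a);return np.array([np.cos(a),np.sin(a),0])
HUB=np.array([.540,-.1875,0])
def fin(th,gap,a=.085,z=.086): return HUB+a*e(th)-gap*e(th+90)+[0,0,z]
E
python3 - <<'E'
from m import *
s=bot.get_state();print(yaw(s))
print('mid',shift(s,fin(-49.5,.042,z=.262)).round(4),shift(s,fin(-49.5,.042)).round(4))
x=lambda f:(.085*np.sin(f)-.016*np.cos(f)+.016,.085*np.cos(f)+.016*np.sin(f)-.085)
print([[round(v,3) for v in x(np.radians(f))]+[f] for f in range(4,81,4)])
E
```

```text
40.734359405288224
mid [0.0021 0.0182 0.0003] [0.0021 0.0182 0.1763]
[[np.float64(0.006), np.float64(0.001), 4], [np.float64(0.012), np.float64(0.001), 8], [np.float64(0.018), np.float64(0.001), 12], [np.float64(0.024), np.float64(0.001), 16], [np.float64(0.03), np.float64(0.0), 20], [np.float64(0.036), np.float64(-0.001), 24], [np.float64(0.042), np.float64(-0.002), 28], [np.float64(0.047), np.float64(-0.004), 32], [np.float64(0.053), np.float64(-0.007), 36], [np.float64(0.058), np.float64(-0.01), 40], [np.float64(0.064), np.float64(-0.013), 44], [np.float64(0.068), np.float64(-0.016), 48], [np.float64(0.073), np.float64(-0.02), 52], [np.float64(0.078), np.float64(-0.024), 56], [np.float64(0.082), np.float64(-0.029), 60], [np.float64(0.085), np.float64(-0.033), 64], [np.float64(0.089), np.float64(-0.038), 68], [np.float64(0.092), np.float64(-0.044), 72], [np.float64(0.095), np.float64(-0.049), 76], [np.float64(0.097), np.float64(-0.054), 80]]
```

Descend in mid-sector, then close in on the arm to just short of contact.

servo_tool(
  commands=[
    [[0.002,0.018,0.02,0,0,0],[0.002,0.018,0.05,0,0,0],[0.002,0.018,0.08,0,0,0],[0.002,0.018,0.11,0,0,0],[0.002,0.018,0.14,0,0,0],[0.002,0.018,0.16,0,0,0],[0.002,0.018,0.176,0,0,0],[0.002,0.018,0.176,0,0,0],[0.008,0.018,0.176,0,0,0],[0.014,0.018,0.176,0,0,0],[0.02,0.018,0.176,0,0,0],[0.024,0.018,0.176,0,0,0],[0.027,0.018,0.176,0,0,0],[0.027,0.018,0.176,0,0,0]],
  ],
)

```text
clock: 3.15
position: [0.5835, -0.2615, 0.0867]
tool_rot: [2.943, 1.097, 0.001]
force: [0.1, -0.6, -0.3]
opening: -0.0002
finger_force: 0.0
```

Run:
```python
from m import *
s=bot.get_state();print(s['clock'],s['position'],yaw(s),s['force'],shift(s,fin(-49.5,.016)))
```

```text
3.15 [ 0.58350998 -0.26148728  0.08670764] 40.89298695711087 [ 0.06909161 -0.57711718 -0.25468226] [-0.0010379   0.00047457  0.00070757]
```

servo_tool(
  commands=[
    [[0.006,0.001,0,0,0,-4],[0.012,0.001,0,0,0,-8],[0.018,0.001,0,0,0,-12],[0.024,0.001,0,0,0,-16],[0.03,0,0,0,0,-20],[0.036,-0.001,0,0,0,-24],[0.042,-0.002,0,0,0,-28],[0.047,-0.004,0,0,0,-32],[0.053,-0.007,0,0,0,-36],[0.058,-0.01,0,0,0,-40],[0.064,-0.013,0,0,0,-44],[0.068,-0.016,0,0,0,-48],[0.073,-0.02,0,0,0,-52],[0.078,-0.024,0,0,0,-56],[0.082,-0.029,0,0,0,-60],[0.085,-0.033,0,0,0,-64],[0.089,-0.038,0,0,0,-68],[0.092,-0.044,0,0,0,-72],[0.095,-0.049,0,0,0,-76],[0.095,-0.049,0,0,0,-76]],
  ],
)

```text
clock: 5.15
position: [0.6224, -0.162, 0.0862]
tool_rot: [-1.644, -2.677, -0.0]
force: [0.3, -0.1, -0.1]
opening: 0.0001
finger_force: 0.0
```

Run:
```python
from m import *
s=bot.get_state();print(s['clock'],s['position'],yaw(s),s['force'],shift(s,fin(26.5,.016)))
p,d=bot.get_image('wrist');q,_=bot.get_image('top');c=np.zeros((480,800,3),np.uint8);c[:360,:480]=cv2.resize(p,(480,360));c[:,480:]=cv2.resize(q[170:350,320:440],(320,480));cv2.imwrite('pics/w2.png',c)
```

```text
5.15 [ 0.62243635 -0.16203     0.08622691] 116.89446602810311 [ 0.30781991 -0.06964261 -0.07308765] [-0.00201015 -0.00015358  0.00022607]
```

View pics/w2.png

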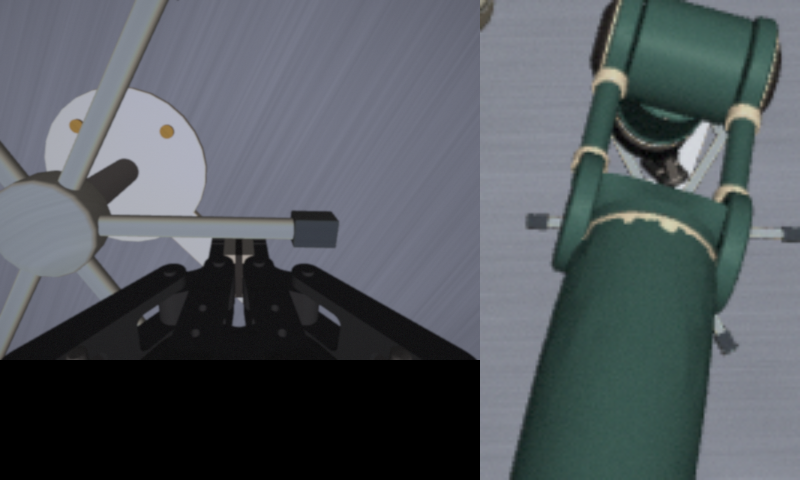

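The pushed arm moved with the finger (about 76°), and both views show about 11° left to go. I'll push 9° more, back off, rise and measure.

servo_tool(
  commands=[
    [[0.003,0,0,0,0,-2],[0.006,0.001,0,0,0,-4],[0.009,0.001,0,0,0,-6],[0.012,0.001,0,0,0,-8],[0.0135,0.0015,0,0,0,-9],[0.0135,0.0015,0,0,0,-9],[0.0135,0.0015,0,0,0,-9],[0.006,0.003,0,0,0,-9],[-0.002,0.004,0,0,0,-9],[-0.01,0.005,0,0,0,-9],[-0.01,0.005,-0.01,0,0,-9],[-0.01,0.005,-0.04,0,0,-9],[-0.01,0.005,-0.08,0,0,-9],[-0.01,0.005,-0.12,0,0,-9],[-0.01,0.005,-0.16,0,0,-9],[-0.01,0.005,-0.18,0,0,-9],[-0.01,0.005,-0.18,0,0,-9],[-0.01,0.005,-0.18,0,0,-9]],
  ],
)

```text
clock: 7.05
position: [0.6317, -0.1693, 0.2669]
tool_rot: [1.429, 2.796, 0.0]
force: [-0.5, -0.3, -1.0]
opening: -0.0
finger_force: 0.0
```

Run:
```python
from m import *
s=bot.get_state();p,d=bot.get_image('wrist');cv2.imwrite('pics/w3.png',p)
print(s['clock'],s['position'],yaw(s),s['force'])
pickle.dump({k:s[k] for k in('position','tool_rot')},open('w3.pkl','wb'))
```

```text
7.05 [ 0.63172031 -0.16931203  0.26692643] 125.84921347605456 [-0.52530671 -0.31366084 -1.02484332]
```

View pics/w3.png

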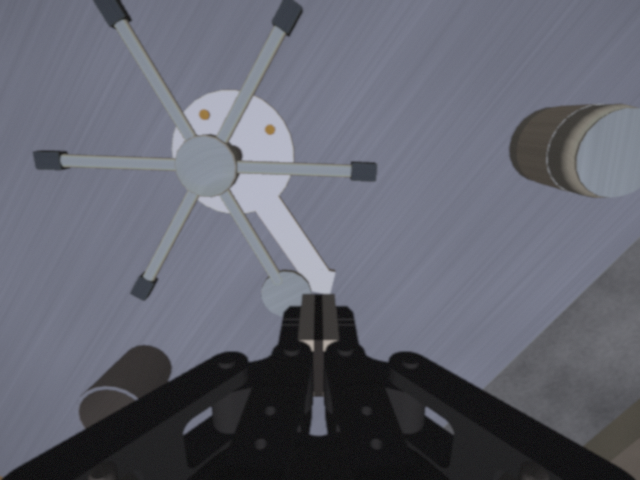

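The hub is now at (207,165), the disc at (286,295) and the clips at (363,171), (288,17), (112,10), (50,160) and (144,288). The tongue edges run from (268,195) to (330,285).

```bash
cat >> m.py <<'E'
def phase(s,hubpx,clips,disc):
    h=wray(s,hubpx,.114);o=[]
    for c in clips:
        q=wray(s,c,.1)-h;a=np.degrees(np.arctan2(q[1],q[0]));o.append(a)
    q=wray(s,disc,.1)-h;d=np.degrees(np.arctan2(q[1],q[0]))
    ph=[(a-d+30)%60-30 for a in o];print('hub',h.round(4),'disc',d.round(2),np.hypot(q[0],q[1]).round(4),'dev',np.round(ph,1),'best',d+np.mean(ph+[0]))
    return h
E
python3 - <<'E'
from m import *
s=pickle.load(open('w3.pkl','rb'));p=cv2.imread('pics/w3.png')
h=phase(s,(207,165),[(363,171),(288,17),(112,10),(50,160),(144,288)],(286,295))
p[:,336:]=0
an(s,p,h,292)
E
```

```text
hub [ 0.5388 -0.1831  0.114 ] disc -28.41 0.1261 dev [1.2 2.7 4.3 3.3 1.8] best -26.18637329708587
base (540.2207641601562, -186.634033203125) 63.629398345947266
(np.float64(-23.884931024835115), np.float64(-23.446821719217628), np.float64(0.18107818342317272)) (np.float64(-22.41521384051408), np.float64(-22.161235224428196), np.float64(0.17842470944052935))
tongue line [ 0.63606579 -0.2262828 ] -20.961709896263965
```

```bash
cat >> m.py <<'E'
def dirs(s,pairs):
    o=[]
    for k,(a,b) in enumerate(pairs):
        q=wray(s,a,.1)-wray(s,b,.1);o.append((np.degrees(np.arctan2(q[1],q[0])),np.hypot(q[0],q[1])))
    print('pairs',np.round(o,3).tolist(),'phase60',np.round([(x[0]%60) for x in o],2))
def clips(p,cut=300):
    hsv=p.max(2);m=((hsv<75)).astype(np.uint8);m[cut:]=0
    n,l,st,ce=cv2.connectedComponentsWithStats(m)
    return [ce[i].round(1).tolist()+[int(st[i,4])] for i in range(1,n) if 150<st[i,4]<900]
def tongue(s,p,h,cut):
    w=(p.min(2)>165).astype(np.uint8);w[cut:]=0;w=cv2.morphologyEx(w,cv2.MORPH_OPEN,np.ones((3,3)))
    n,l,st,ce=cv2.connectedComponentsWithStats(w)
    vu=np.argwhere(w);Q=np.array([wray(s,(u,v),.008)[:2] for v,u in vu]);d=-21.8
    for _ in range(4):
        ax=e(d)[:2];nn=e(d+90)[:2];a=(Q-h[:2])@ax;b=(Q-h[:2])@nn
        S=[(x,(b[k].min()+b[k].max())/2,np.ptp(b[k])) for x in np.arange(.08,.14,.004) if (k:=(abs(a-x)<.002)&(abs(b)<.03)).sum()>4]
        S=np.array(S);S=S[(S[:,2]>.026)&(S[:,2]<.034)]
        sl,ic=np.polyfit(S[:,0],S[:,1],1);d+=np.degrees(np.arctan(sl))
    print('tongue dir',round(d,2),'offset at centre',round(ic,4),len(S),S[:,2].mean())
E
python3 - <<'E'
from m import *
s=pickle.load(open('w1.pkl','rb'));p=cv2.imread('pics/w1.png');print(clips(p))
dirs(s,[((385,166),(67,165)),((305,13),(164,290)),((307,292),(127,12))]);tongue(s,p,np.array([.5434,-.1896]),230)
s=pickle.load(open('w3.pkl','rb'));p=cv2.imread('pics/w3.png');print(clips(p))
dirs(s,[((363,171),(50,160)),((288,17),(144,288)),((286,295),(112,10))]);p[:,336:]=0;tongue(s,p,np.array([.5402,-.1866]),270)
E
```

```text
[[127.5, 10.9, 568], [305.3, 11.9, 541], [66.3, 164.3, 450], [384.5, 165.8, 248], [164.2, 290.6, 239], [512.2, 296.1, 246], [318.1, 297.0, 154]]
pairs [[-49.413, 0.244], [10.279, 0.242], [-109.316, 0.243]] phase60 [10.59 10.28 10.68]
tongue dir -21.64 offset at centre 0.0004 16 0.028140200092645038
[[112.7, 10.6, 550], [287.6, 16.0, 605], [48.8, 158.9, 444], [363.0, 170.4, 276], [143.7, 287.4, 292], [318.1, 297.0, 157]]
pairs [[33.888, 0.244], [93.836, 0.245], [-26.314, 0.247]] phase60 [33.89 33.84 33.69]
tongue dir -21.65 offset at centre -0.0016 15 0.027782803468299724
```

The disc stands at -26.2° and the tongue at -21.65°, so 4.5° more is needed.

servo_tool(
  commands=[
    [[0,0,0.04,0,0,0],[0,0,0.08,0,0,0],[0,0,0.12,0,0,0],[0,0,0.16,0,0,0],[0,0,0.18,0,0,0],[0,0,0.18,0,0,0],[0.008,0,0.18,0,0,0],[0.016,0,0.18,0,0,0],[0.021,0,0.18,0,0,0],[0.0255,0,0.18,0,0,-1],[0.027,0,0.18,0,0,-2],[0.0285,0.001,0.18,0,0,-3],[0.0305,0.001,0.18,0,0,-4.5],[0.0305,0.001,0.18,0,0,-4.5],[0.0305,0.001,0.18,0,0,-4.5],[0.022,0.001,0.18,0,0,-4.5],[0.012,0.001,0.18,0,0,-4.5],[0.002,0.001,0.18,0,0,-4.5],[0.002,0.001,0.15,0,0,-4.5],[0.002,0.001,0.1,0,0,-4.5]],
  ],
)

```text
clock: 9.1
position: [0.6284, -0.1672, 0.1618]
tool_rot: [-1.316, -2.842, 0.002]
force: [0.9, 0.1, -0.0]
opening: -0.0002
finger_force: 0.0
```

servo_tool(
  commands=[
    [[0,0,-0.04,0,0,0],[0,0,-0.08,0,0,0],[0,0,-0.11,0,0,0],[0,0,-0.12,0,0,0],[0,0,-0.12,0,0,0],[0,0,-0.12,0,0,0]],
  ],
)

```text
clock: 9.7
position: [0.6306, -0.1672, 0.2841]
tool_rot: [-1.318, -2.848, 0.001]
force: [-0.4, 0.2, -0.9]
opening: -0.0
finger_force: 0.0
```

Run:
```python
from m import *
s=bot.get_state();p,d=bot.get_image('wrist');cv2.imwrite('pics/w4.png',p)
print(s['clock'],s['position'],yaw(s),s['force'])
pickle.dump({k:s[k] for k in('position','tool_rot')},open('w4.pkl','wb'));print(clips(p))
```

```text
9.7 [ 0.63059269 -0.16716944  0.2840849 ] 130.3362609496293 [-0.38029666  0.22839201 -0.93107836]
[[128.5, 10.7, 508], [294.0, 16.3, 528], [571.2, 2.0, 173], [551.2, 167.4, 833], [66.9, 152.3, 378], [156.0, 274.6, 197], [318.1, 296.9, 161]]
```

View pics/w4.png

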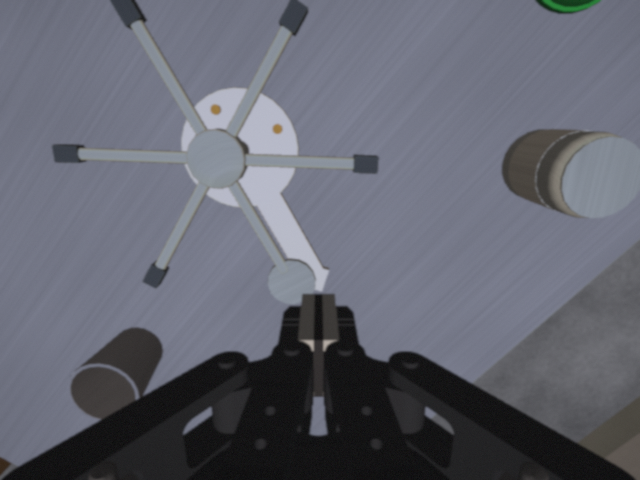

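The disc is at (291,282), and its arm looks parallel to the tongue.

Run:
```python
from m import *
s=pickle.load(open('w4.pkl','rb'));p=cv2.imread('pics/w4.png')
dirs(s,[((366,163),(67,152.5)),((294,16.3),(156,274.6)),((291.5,282),(128,11))]);p[:,332:]=0;tongue(s,p,np.array([.5402,-.1866]),260)
t=bot.get_state();print('bell above',yaw(t),shift(t,[.549,.136,.2]).round(3))
q=cv2.imread('pics/top0.png')
for n,px in(('top',(262.3,256.8)),('scene',(340.5,211))):print(n,ray(n,px,.062))
```

```text
pairs [[38.406, 0.245], [98.392, 0.243], [-21.569, 0.246]] phase60 [38.41 38.39 38.43]
tongue dir -21.19 offset at centre -0.0024 13 0.02779715652124591
bell above 130.34229357175033 [0.283 0.134 0.084]
top [0.54308785 0.14172749 0.062     ]
scene [0.54970261 0.13716933 0.062     ]
```

The wheel is aligned (disc -21.6°, tongue about -21.5°). Next is the bell, hovering short of it to measure.

servo_tool(
  commands=[
    [[0.03,0.018,0,0,0,0],[0.07,0.04,0,0,0,0],[0.11,0.065,0,0,0,0],[0.15,0.09,0,0,0,0],[0.19,0.112,0,0,0,0],[0.22,0.13,0,0,0,0],[0.227,0.134,0,0,0,0],[0.227,0.134,0,0,0,0],[0.227,0.134,0,0,0,0],[0.227,0.134,0,0,0,0]],
  ],
)

```text
clock: 10.75
position: [0.5865, 0.0912, 0.2855]
tool_rot: [-1.321, -2.85, 0.002]
force: [0.4, -0.6, -0.5]
opening: 0.0
finger_force: 0.0
```

Run:
```python
from m import *
s=bot.get_state();p,d=bot.get_image('wrist');cv2.imwrite('pics/w5.png',p)
print(s['clock'],s['position'],yaw(s),s['force'])
pickle.dump({k:s[k] for k in('position','tool_rot')},open('w5.pkl','wb'))
```

```text
10.75 [0.58652447 0.09116072 0.28550157] 130.26099688702945 [ 0.352811   -0.62244526 -0.46769126]
```

View pics/w5.png

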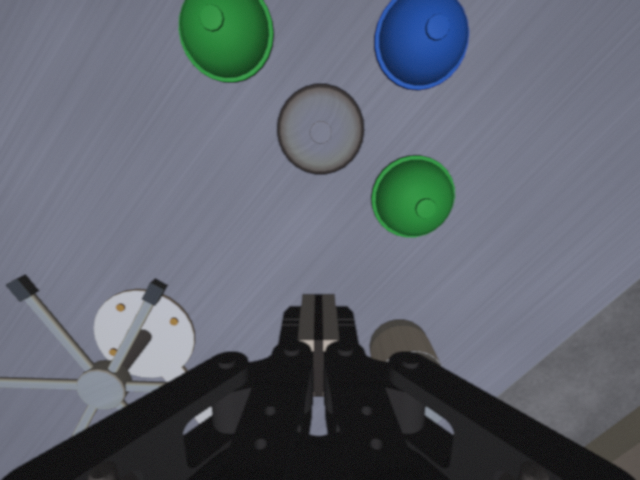

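The steel bell's plunger is at (320,132) and its foot is centred at about (320,129). The coloured look-alikes sit around it.

Run:
```python
from m import *
s=pickle.load(open('w5.pkl','rb'));P=wray(s,(320.3,132),.062);F=wray(s,(320.5,129),.003);print(P,F)
t=bot.get_state();print(shift(t,[P[0],P[1],.095]).round(4),shift(t,[F[0],F[1],.068]).round(4),t['position'])
```

```text
[0.5452301  0.14103993 0.062     ] [0.54494388 0.1421357  0.003     ]
[0.0648 0.0008 0.1908] [0.0658 0.0013 0.2178] [0.5866165  0.09116204 0.28575625]
```

servo_tool(
  commands=[
    [[0.03,0,0.03,0,0,0],[0.06,0.001,0.06,0,0,0],[0.065,0.001,0.1,0,0,0],[0.065,0.001,0.14,0,0,0],[0.065,0.001,0.17,0,0,0],[0.065,0.001,0.19,0,0,0],[0.065,0.001,0.2,0,0,0],[0.065,0.001,0.208,0,0,0],[0.065,0.001,0.208,0,0,0],[0.065,0.001,0.208,0,0,0]],
  ],
)

```text
clock: 11.8
position: [0.5462, 0.1428, 0.0794]
tool_rot: [1.319, 2.85, 0.002]
force: [0.0, 0.7, -0.1]
opening: -0.0001
finger_force: 0.0
```

Run:
```python
from m import *
s=bot.get_state();p,d=bot.get_image('wrist');cv2.imwrite('pics/w6.png',p)
print(s['clock'],s['position'],s['force'])
```

```text
11.8 [0.54619339 0.14280288 0.07941836] [ 0.02558754  0.69922226 -0.09197151]
```

View pics/w6.png

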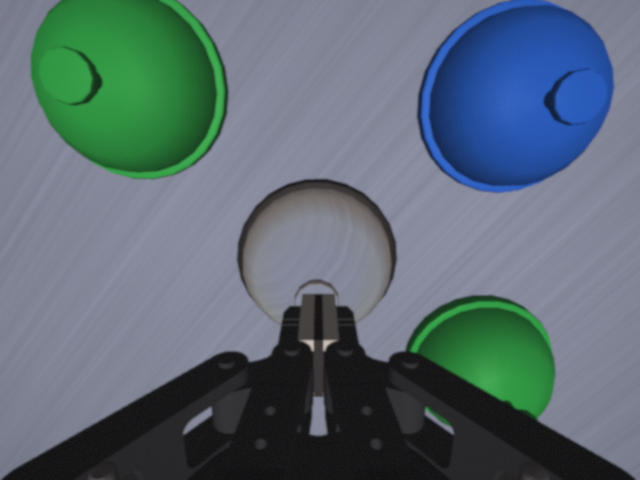

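The fingertip is centred over the plunger at about (318,294). Now pressing slowly.

servo_tool(
  commands=[
    [[0,0,0.003,0,0,0],[0,0,0.006,0,0,0],[0,0,0.008,0,0,0],[0,0,0.01,0,0,0],[0,0,0.0115,0,0,0],[0,0,0.0115,0,0,0],[0,0,0.0115,0,0,0]],
  ],
)

```text
clock: 12.55
position: [0.5457, 0.143, 0.0673]
tool_rot: [1.318, 2.85, 0.001]
force: [1.3, 0.2, 4.4]
opening: 0.0003
finger_force: 2.1
```

servo_tool(
  commands=[
    [[0,0,0.0008,0,0,0],[0,0,0.0008,0,0,0],[0,0,0.0008,0,0,0]],
  ],
)

```text
clock: 12.85
position: [0.5458, 0.1431, 0.067]
tool_rot: [1.319, 2.85, 0.001]
force: [-1.2, 1.2, 8.0]
opening: -0.0
finger_force: 3.9
```

8 N means the plunger is fully down on its stop. Releasing and rising clear.

servo_tool(
  commands=[
    [[0,0,-0.003,0,0,0],[0,0,-0.007,0,0,0],[0,0,-0.013,0,0,0],[0,0,-0.03,0,0,0],[0,0,-0.06,0,0,0],[0,0,-0.1,0,0,0],[-0.02,0,-0.14,0,0,0],[-0.04,0,-0.18,0,0,0],[-0.065,0,-0.22,0,0,0],[-0.065,0,-0.22,0,0,0],[-0.065,0,-0.22,0,0,0],[-0.065,0,-0.22,0,0,0]],
  ],
)

```text
clock: 14.05
position: [0.5855, 0.0933, 0.2838]
tool_rot: [-1.317, -2.848, 0.003]
force: [-0.7, 0.1, 0.0]
opening: 0.0
finger_force: 0.0
```

Run:
```python
from m import *
s=bot.get_state();p,d=bot.get_image('wrist');q,_=bot.get_image('scene')
c=np.hstack([cv2.resize(p,(400,300)),cv2.resize(q[140:410,100:460],(400,300))]);cv2.imwrite('pics/w7.png',c);print(s['clock'],s['position'],s['force'])
```

```text
14.05 [0.58552018 0.09332745 0.28379461] [-0.71786987  0.11514616  0.026879  ]
```

View pics/w7.png

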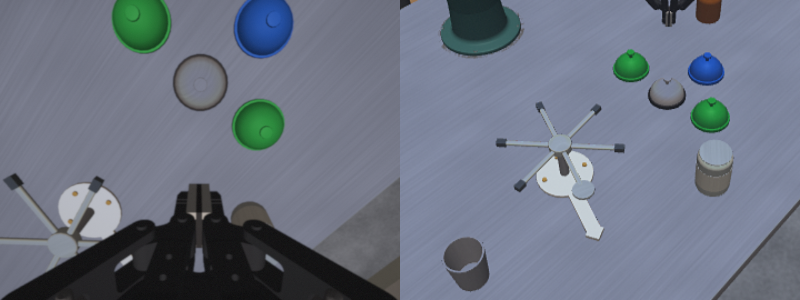

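The disc stands over the tongue (scene crop, 583,189). The bell is where it was with its plunger up, and the arm is clear of everything.

```bash
python3 -c "from bench import bot;print(bot.finish_job())"
```

```text
the job is handed in; nothing more can be done
None
```

The job is handed in at about 14 s of the allowed 58 s: the disc arm stands within about half a degree of the tongue's line, the steel bell's plunger was pressed fully down and released, and the arm finished clear of everything.

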